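# Clamp a test coupon with the ratchet-handled bench clamp

## Robot

A 6-joint arm with a two-finger parallel gripper is mounted at the origin on a cart in front of the work surface, level with it; the furniture and walls round the work are solid. World frame = base frame: x ahead of the robot, y to its left, z up, the work surface at z = 0. Lengths are in m, angles in rad, forces in N, time in s.
With the tool pointing down it reaches from about 0.275 to 0.875 m from the base axis. Payload 12.5 kg.
Tool frame: the origin (TCP) lies on the mounting face of the last link; the fingertips stand 173 mm ahead of it and the grasp point (between the pads) lies 155 mm ahead of it; z points along the fingers, y is the line along which they close (so a half turn about z gives the same grasp; the last joint's range is limited). The gripper opens to 85 mm and grips with 20 to 120 N. Pads are 22 mm wide; open, the fingers measure 114 mm over their backs; the gripper's body (76 mm by 85 mm) begins 54 mm behind the grasp point. The pads swing forward as they close: fully open they stand 13 mm farther back than shut.
Start: joints at [-1.327, 0.351, 1.652, -0, 1.139, -0.085], TCP at [0.178, -0.521, 0.405] pointing down, gripper open.
Joint ranges: [-2.75, 2.75], [-0.79, 2.1], [0.01, 2.65], [-1.57, 4.71], [0.07, 3.14], [-2.87, 2.87]. Speed limits (rad/s): [2.22, 2.22, 2.79, 3.14, 3.14, 3.14].

## Interface

Orientations are given as a unit quaternion [w, x, y, z].
In Python, from bench import ctrl gives the robot as it stands. Calls block until the motion is done:
- ctrl.move_pose(position, orientation): joint-space move of the TCP to a pose.
- ctrl.move_straight(position, max_speed=0.15, orientation=None, max_force=None): straight line of the TCP; orientation=None keeps the orientation; max_speed is the mean speed in m/s. With max_force (N) it stops when the force on the tool has changed by that much, and returns True; else False.
- ctrl.movej(angles): joint-space move.
- ctrl.move_gripper(opening, effort=None): finger opening in m; effort is the grip in N (None keeps the last); returns when the fingers have stopped.
- ctrl.hold(seconds).
- ctrl.ik(position, orientation): joint angles nearest the present ones, or None.
- ctrl.get_obs(): the state.
- ctrl.get_image(name): name is "scene" or "top" or "wrist"; returns (picture, depth): 400x640x3 uint8, red, green, blue; 400x640 float32, m along the optical axis (not along the pixel's ray), 0 where there is no reading.
- ctrl.camera_params(name): a dict with "fx", "fy", "cx", "cy" (pixels), "dist_coeffs" ([k1, k2, p1, p2, k3] as OpenCV has them; the pictures are not rectified), "position" and "rotation" of the camera in the world. Camera axes: x right, y down, z forward; pixel columns grow to the right and rows downward; lengths in m; the calibration is good to about 2 mm. A picture is of the moment at which its call begins: read the wrist's pose just before it. camera_params takes no time and is no camera call; for the wrist camera it gives the pose at the moment of the call.
A pose or a line that the arm cannot do raises ctrl.MotionError and nothing moves.
- ctrl.hand_in(): hands the job in; it is judged then, once.
The state is a dict: "time": time; "joint_pos": joint angles; "qd": joint speeds; "effort": joint torques, N m; "eef_pos": TCP position; "tcp_rot": TCP orientation; "contact_force": force on the tool from outside, world axes, zero at the start; "torque": the same for the moment, N m; "grip_width": finger opening in m; "finger_force": force on a finger pad.
Only numpy, scipy, OpenCV 4.12 (cv2) and the standard library are available. Lean on these libraries where they do the work, as an engineer would, in place of code of your own. Each camera call takes 0.05 s, during which the arm holds its last target. There are 200 camera calls.

## Task

The square steel coupon lies loose in the small bench clamp and the clamp's ratchet is set to open. Flip the selector lever on the handle so that the ratchet closes the jaw, then swing the handle back and forth until the coupon is held firmly against the stop block: stop when the pull at the handle grip has grown by about 5 N over what it takes while the jaw still runs free (much more overloads the coupon). Finally swing the handle back to its rest stop, leave the selector as it is and let go, without shifting the things lying around.

Things in the scene. Friction and masses are not known exactly. Their poses are not given: they have to be found in the camera images.
- clamp: the bench clamp's grey bed, fixed, 135 x 240 x 12 mm. Origin: on its underside, on the vertical axis of the ratchet (bed from -50 to +85 mm in x, -92 to +148 mm in y). In its frame the handle points roughly to -x (to the robot); the jaw runs along y at x = +45 mm and closes towards +y, 12 mm per radian of the wheel
- ratchet_axis (a point): point on the vertical axis about which handle and ratchet wheel (62 mm across, 18 teeth) turn, 56 mm above the worktop, at the underside of the handle arm. A friction brake on the wheel holds whatever has been gained when the handle is let go or swung back
- handle (a joint): angle of the ratchet handle, -0.6 (rest stop) to +0.6 rad (other stop), 0 when it points along the clamp's -x, growing counter-clockwise from above (grip moves to the clamp's -y). Arm: flat steel, 20 mm wide, 56 to 64 mm above the worktop. Set to close, a counter-clockwise stroke drives the wheel after up to 0.4 rad of idle travel; clockwise it clicks back freely (2 to 3 N at the grip)
- handle_grip (a point): middle of the upright round black grip, 24 mm in diameter, 65 to 121 mm above the worktop; this point is 93 mm up, 150 mm from the ratchet axis. Driving the wheel takes about 10 N here along the swing while the jaw is free (a few N less is felt after stopping); once the coupon is jammed the pull climbs smoothly, about 1 N per 15 mm of grip travel; +5 N is right, +3.5 to +7 N acceptable
- selector (a joint): angle of the selector lever relative to the handle, -0.42 to +0.42 rad, growing counter-clockwise from above; pivot on the arm 45 mm from the ratchet axis. Starts near the negative end: clockwise strokes open the jaw. At the positive end (above 0.3) counter-clockwise strokes close the jaw. It stays where it is left; takes 2 to 3 N at the tab. Pushed past its end it swings the handle along
- selector_tab (a point): top centre of the selector's upright tab: 8 mm thick (across the arm), 16 mm along it, free from 71 to 91 mm above the worktop; this point is 91 mm up, 30 mm from the selector's pivot towards the grip (75 mm from the ratchet axis with the lever centred). It swings about 25 mm from end to end
- clamp_pad: dark steel pad on springs (10 N/mm) at the front of the sliding jaw, 50 mm wide (x), 16 mm high; origin at the foot of its front face, middle of its width; pushes along the clamp's +y. The jaw runs free for 9 to 23 mm before the coupon is jammed. The load is not shown anywhere: it is felt at the handle
- stop_block: steel block bolted on the bed, 56 x 26 x 22 mm; origin at the foot of its front face (which faces the clamp's -y), middle of its width; the coupon is clamped against that face. Bolted at a different distance each time; axes parallel to the clamp's
- coupon: square ground steel coupon, 50 x 50 x 10 mm, lying flat and loose on the bed between pad and stop block; origin at the centre of its underside (12 mm above the worktop). The jaw pushes it against the block by itself
- holed_coupon: bystander: flat steel coupon with two holes, 50 x 80 x 6 mm, lying to the right of the clamp
- nut_a: bystander: M12 nut, 19 x 22 x 10 mm, lying to the right of the handle
- bolt_a: bystander: M12 bolt standing on its head, 58 mm high, right of the clamp
- nut_b: bystander: M12 nut, 19 x 22 x 10 mm, lying left of the clamp
- small_spanner: bystander: combination spanner, 156 mm long, 6 mm thick, lying left of the clamp
- tin: bystander: round lidded sample tin, 58 mm across, 37 mm high, standing left of the spanner
Things that resemble listed ones, but are neither listed nor needed, are in the scene too. Of the things that look like the coupon, the larger one is meant.

How it is judged:
By the outcome, as a careful person would: the job done as asked, in the order asked, and still so for the second after the job is handed in, with the robot touching nothing.
It also fails if it takes over 72 s, if anything falls off the work surface, if the arm or the gripper's body presses on something with over 40 N, if the wrist force passes 120 N, or if a joint passes its speed limit or range.

## Working session

There is one attempt and no reset: what is moved stays moved. The work goes in short steps, each a Python script; the robot and the scene stay as the last script left them, time stands still between calls to the robot, and variables do not carry over. Pictures are saved under pics/ and viewed, at most 10 in all, crops included, and the job is handed in when it is done.

```bash
ls; mkdir -p pics; python3 - <<'E'
from bench import ctrl
import cv2,numpy as np
for n in("scene","top"):
    im,d=ctrl.get_image(n); cv2.imwrite(f"pics/{n}0.png",im[:,:,::-1]); np.savez(f"{n}0.npz",im=im,d=d)
    p=ctrl.camera_params(n); print(n,p)
o=ctrl.get_obs();print(o)
E
```

```text
pics
scene {'fx': 395.261903414134, 'fy': 395.261903414134, 'cx': 312.985377426155, 'cy': 198.08303594488612, 'dist_coeffs': array([0.02297807, 0.        , 0.        , 0.        , 0.        ]), 'position': array([0.23370679, 0.7071195 , 0.61523681]), 'rotation': array([ 0.13048092, -0.24806279,  0.85799483, -0.43044681])}
top {'fx': 464.45641486543894, 'fy': 464.45641486543894, 'cx': 319.0456515878296, 'cy': 198.10627387872717, 'dist_coeffs': array([0.04043224, 0.        , 0.        , 0.        , 0.        ]), 'position': array([0.38773678, 0.1075728 , 1.1712003 ]), 'rotation': array([-0.08115265,  0.70938451, -0.69584698,  0.0773617 ])}
{'time': 0.1, 'joint_pos': array([-1.32661640e+00,  3.51198869e-01,  1.65238867e+00,  8.04229232e-07,
        1.13912156e+00, -8.45795077e-02]), 'qd': array([-0.00108792,  0.00084634, -0.00238214,  0.00034057, -0.0002351 ,
        0.00127836]), 'effort': array([ 4.10144230e-04, -5.06832433e+01, -2.91875499e+01, -8.90018146e-05,
        2.64112481e-03, -2.78949472e-05]), 'eef_pos': array([ 0.17758256, -0.52041003,  0.40419225]), 'tcp_rot': array([-5.56473944e-04,  9.86519922e-01,  1.63640249e-01, -4.41349409e-05]), 'contact_force': array([ 0.15815573, -0.01055636, -0.40205998]), 'torque': array([-0.01009593,  0.04525878,  0.0125201 ]), 'finger_force': 0.0, 'grip_width': 0.08558493486511934}
```

View pics/top0.png

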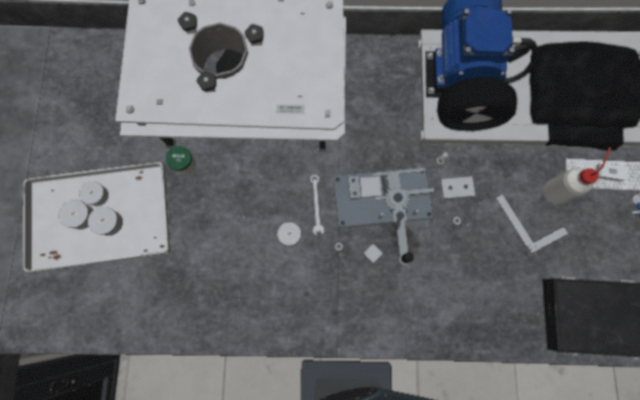

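View pics/scene0.png

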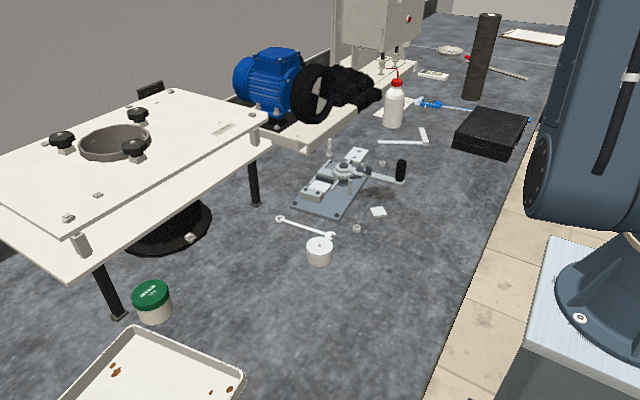

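The top view shows the clamp bed at about (385,197), its hub at (398,198), the grip at (406,257) and the selector tab near (400,215). The scene view confirms this, with the overhanging table to the left of the clamp. Next I'll get rough positions and a closer wrist view.

```bash
cat >h.py <<'E'
from bench import ctrl
import cv2,numpy as np
from scipy.spatial.transform import Rotation as R
def rot(q): return R.from_quat([q[1],q[2],q[3],q[0]]).as_matrix()
def ray(p,uv):
    K=np.array([[p['fx'],0,p['cx']],[0,p['fy'],p['cy']],[0,0,1.]])
    n=cv2.undistortPoints(np.array(uv,float).reshape(-1,1,2),K,p['dist_coeffs']).reshape(-1,2)
    return np.c_[n,np.ones(len(n))]@rot(p['rotation']).T
def onplane(p,uv,z):
    r=ray(p,uv); return p['position']+r*((z-p['position'][2])/r[:,2])[:,None]
def atdepth(p,uv,d): return p['position']+ray(p,uv)*np.atleast_1d(d)[:,None]
def down(yaw):  # tool z down, tool y axis (closing) at angle yaw+90deg in world; tool x at yaw
    M=np.c_[[np.cos(yaw),np.sin(yaw),0],[np.sin(yaw),-np.cos(yaw),0],[0,0,-1]]
    q=R.from_matrix(M).as_quat(); return np.array([q[3],*q[:3]])
E
python3 - <<'E'
from h import *
p=ctrl.camera_params('top');f=np.load('top0.npz');d=f['d']
for n,uv,z in [('grip',(406,257),.121),('hub',(398,198),.06),('bedTL',(337,179),.012),('bedTR',(430,168),.012),('bedBR',(433,218),.012),('bedBL',(340,224),.012)]:
    print(n,onplane(p,[uv],z)[0].round(3),atdepth(p,[uv],d[uv[1],uv[0]])[0].round(3))
print('table z',atdepth(p,[(230,110)],d[110,230]))
# wrist look
try:
    print(rot(ctrl.camera_params('wrist')['rotation']),ctrl.camera_params('wrist')['position'])
    print(ctrl.get_obs()['tcp_rot'])
except Exception as e: print(e)
for yaw in (0,np.pi/2,-np.pi/2,np.pi):
    print(yaw,ctrl.ik([.30,-.07,.42],down(yaw)))
E
```

```text
grip [ 0.496 -0.083  0.121] [ 0.495 -0.082  0.122]
hub [ 0.646 -0.077  0.06 ] [ 0.643 -0.075  0.072]
bedTL [0.704 0.071 0.012] [0.702 0.071 0.018]
bedTR [ 0.738 -0.169  0.012] [ 0.741 -0.172  0.001]
bedBR [ 0.606 -0.172  0.012] [ 0.608 -0.175  0.002]
bedBL [0.586 0.062 0.012] [0.587 0.062 0.009]
table z [[0.79035423 0.3093098  0.24067777]]
[[ 3.23702491e-01 -8.93674040e-01 -3.10746531e-01]
 [-9.46158879e-01 -3.05839806e-01 -1.06044276e-01]
 [-2.69642439e-04  3.28342386e-01 -9.44558736e-01]] [ 0.25780081 -0.49418578  0.37361711]
[-5.56473944e-04  9.86519922e-01  1.63640249e-01 -4.41349409e-05]
0 [-3.80756482e-01 -1.45386749e-01  2.17225739e+00 -4.44089210e-16
  1.11472201e+00  1.19003985e+00]
1.5707963267948966 [-3.80756482e-01 -1.45386749e-01  2.17225739e+00 -4.44089210e-16
  1.11472201e+00 -3.80756482e-01]
-1.5707963267948966 [-3.80756482e-01 -1.45386749e-01  2.17225739e+00 -4.44089210e-16
  1.11472201e+00  2.76083617e+00]
3.141592653589793 [-3.80756482e-01 -1.45386749e-01  2.17225739e+00 -4.44089210e-16
  1.11472201e+00 -1.95155281e+00]
```

```bash
python3 - <<'E'
from h import *
ctrl.move_pose([.60,-.07,.40],down(0))
p=ctrl.camera_params('wrist');im,d=ctrl.get_image('wrist')
print(p,ctrl.get_obs()['time'])
np.savez('w1.npz',im=im,d=d,**p); cv2.imwrite('pics/w1.png',im[:,:,::-1])
E
```

```text
{'fx': 305.10694557848024, 'fy': 305.10694557848024, 'cx': 323.07502854933375, 'cy': 202.112337553618, 'dist_coeffs': array([0.00022603, 0.        , 0.        , 0.        , 0.        ]), 'position': array([ 0.6846404 , -0.07200295,  0.36940675]), 'rotation': array([-0.11797363, -0.69721157,  0.69727909,  0.11738879])} 2.3583
```

View pics/w1.png

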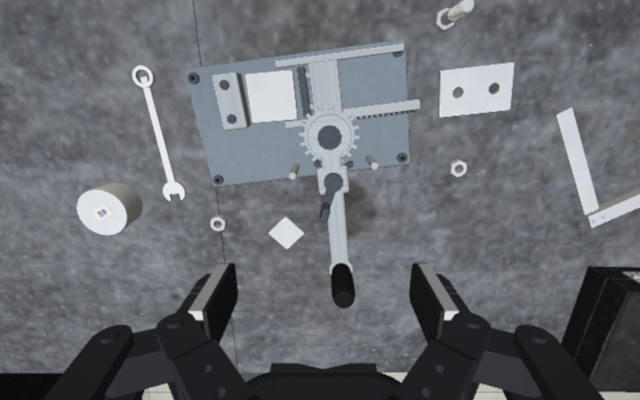

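The wrist view shows the hub at (330,137), the selector pivot at (333,181) with a dark tab near (325,212), the grip at (343,285), the coupon at (271,96) and the stop block at (229,100). I'll enlarge the handle area.

```bash
python3 - <<'E'
import cv2
im=cv2.imread('pics/w1.png')[100:320,200:430]
cv2.imwrite('pics/w1c.png',cv2.resize(im,(627,600),interpolation=cv2.INTER_CUBIC))
E
```

```text
(no output)
```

View pics/w1c.png

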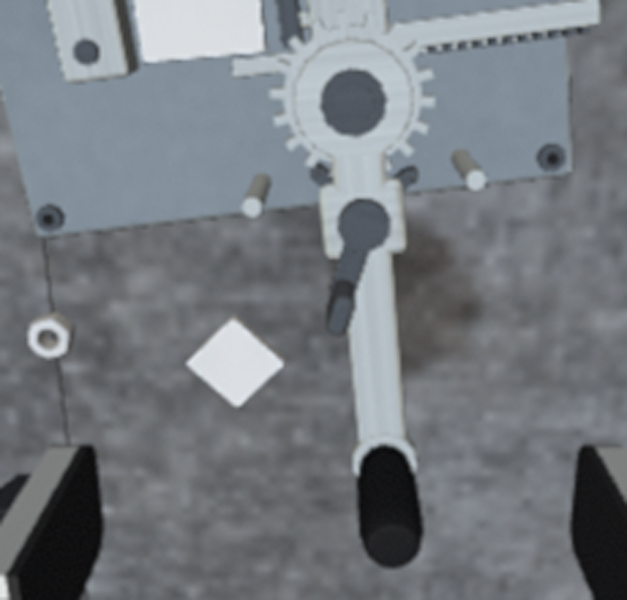

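```bash
python3 - <<'E'
from h import *
f=np.load('w1.npz');p={k:f[k] for k in('fx','fy','cx','cy','dist_coeffs','position','rotation')};p={k:(float(v) if v.ndim==0 else v) for k,v in p.items()}
im=f['im'];d=f['d'];g=cv2.cvtColor(im,cv2.COLOR_RGB2GRAY)
def blob(x,y,r,th):
    m=np.zeros_like(g);m[y-r:y+r,x-r:x+r]=(g[y-r:y+r,x-r:x+r]<th)*255
    n,l,s,c=cv2.connectedComponentsWithStats(m);k=l[y,x] or 1+np.argmax(s[1:,4]);return c[k],s[k],np.argwhere(l==k)
c,s,_=blob(329,137,16,90);h=d[int(c[1]),int(c[0])];print('hub',c,s,atdepth(p,[c],h));HUB=atdepth(p,[c],h)[0]
c,s,q=blob(343,298,26,75);print('grip',c,s)
P=atdepth(p,q[:,::-1],d[q[:,0],q[:,1]]);t=P[(P[:,2]>.117)&(P[:,2]<.126)];print('grip top',len(t),t.mean(0),np.ptp(t,axis=0));G=(t.max(0)+t.min(0))/2
c,s,q=blob(333,182,9,110);print('pivot',c,s,atdepth(p,[c],d[182,333]))
yy,xx=np.mgrid[186:232,310:345];uv=np.c_[xx.ravel(),yy.ravel()];P=atdepth(p,uv,d[yy,xx].ravel())
t=(P[:,2]>.085)&(P[:,2]<.097);print('tab top',t.sum(),P[t].mean(0),P[t].min(0),P[t].max(0),uv[t].mean(0))
v=G-HUB;print('r',np.hypot(*v[:2]),'dir',np.arctan2(-v[1],-v[0]))
# bed orientation: blue-grey mask
hsv=cv2.cvtColor(im,cv2.COLOR_RGB2HSV)
b=im.astype(int);m=((b[...,2]-b[...,0]>14)&(g>70)).astype(np.uint8);m[:20]=0;m[200:]=0;m[:,:170]=0;m[:,430:]=0
cs,_=cv2.findContours(cv2.morphologyEx(m,cv2.MORPH_CLOSE,np.ones((9,9))),0,2);q=np.vstack([k for k in cs if cv2.contourArea(k)>300])
W=onplane(p,q.reshape(-1,2),.012)[:,:2].astype(np.float32);rr=cv2.minAreaRect(W*1000);print('bed',rr);print(cv2.boxPoints(rr))
for o in[(330,137)]: pass
E
```

```text
hub [329.09138381 137.11488251] [319 126  22  23 383] [[ 0.64723812 -0.07806115  0.07058427]]
grip [342.36582109 288.72630174] [331 272  24  36 749]
grip top 309 [ 0.49938547 -0.09216656  0.12046837] [0.01880536 0.02046392 0.00548099]
pivot [332.85555556 181.84074074] [324 173  18  18 270] [[ 0.6026917  -0.08215082  0.07106721]]
tab top 124 [ 0.57406517 -0.07417552  0.09013867] [ 0.56534887 -0.07912288  0.08536   ] [ 0.58099598 -0.06917141  0.09253019] [325.0483871  215.10483871]
r 0.14949171593196597 dir 0.09480776681362167
bed ((644.5986938476562, -56.3709716796875), (167.92213439941406, 249.74940490722656), 6.981575965881348)
[[ 546.08167    57.372337]
 [ 576.4387   -190.52524 ]
 [ 743.1157   -170.11429 ]
 [ 712.75867    77.783295]]
```

```bash
cat >>h.py <<'E'
HUB=np.array([.6472,-.0781])
def ut(a): # a: world handle direction
    return np.array([-np.cos(a),-np.sin(a)]),np.array([np.sin(a),-np.cos(a)])
def snap(n):
    p=ctrl.camera_params('wrist');im,d=ctrl.get_image('wrist');np.savez(n+'.npz',im=im,d=d,**p);cv2.imwrite(f'pics/{n}.png',im[:,:,::-1]);return p,im,d
E
python3 - <<'E'
from h import *
a=.095;u,t=ut(a);q=down(a);piv=np.array([.6027,-.0822])
P=lambda s,z:[*(piv+.028*u+s*t),z]
ctrl.move_gripper(0.0,20)
ctrl.move_pose(P(-.042,.33),q)
ctrl.move_straight(P(-.042,.250),.15)
f0=ctrl.get_obs()['contact_force']
print(ctrl.get_obs()['grip_width'],f0)
for s in(-.025,-.015,-.010,-.006,-.004):
    r=ctrl.move_straight(P(s,.250),.05,max_force=15);o=ctrl.get_obs();print(s,r,(o['contact_force']-f0)[:2]@t,o['time'])
    if r:break
ctrl.move_straight(P(-.042,.250),.15)
ctrl.move_straight(P(-.042,.33),.2)
p,im,d=snap('w2')
yy,xx=np.mgrid[0:400,0:640];uv=np.c_[xx.ravel(),yy.ravel()];W=atdepth(p,uv,d.ravel())
def top(c,r,z0,z1):
    m=(W[:,2]>z0)&(W[:,2]<z1)&(np.hypot(W[:,0]-c[0],W[:,1]-c[1])<r);return m.sum(),W[m].mean(0) if m.any() else None
print('tab',top(piv+.03*u,.03,.086,.096)); print('grip',top(HUB+.15*u,.04,.117,.126))
cv2.imwrite('pics/w2c.png',cv2.resize(im[:,160:480,::-1],(640,800))[:600] if 0 else im[:,:,::-1])
E
```

```text
7.79634685114987e-05 [0.08552962 0.08419449 0.54427328]
-0.025 False 0.357506433501545 4.7167
-0.015 False -0.19645786072872737 5.0667
-0.01 False -0.2832951903506197 5.3167
-0.006 False 0.6378610865906138 5.5667
-0.004 False -2.0063971953345554 5.8167
tab (np.int64(214), array([ 0.5782084 , -0.10170842,  0.09026486]))
grip (np.int64(0), None)
```

View pics/w2.png

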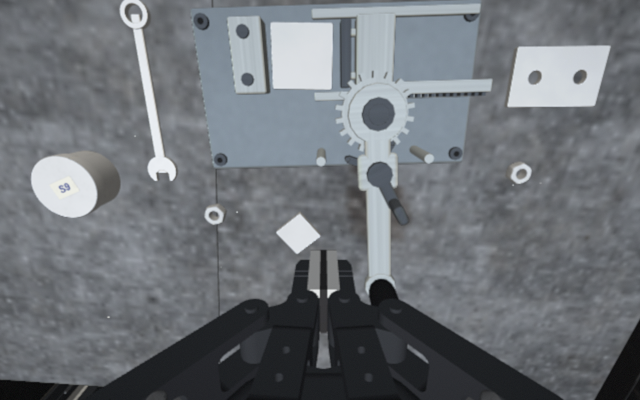

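The selector tab has flipped to the right: it is at (398,210), with its pivot at (379,174). I'll check the handle angle from the hub and pivot blobs.

```bash
python3 - <<'E'
from h import *
f=np.load('w2.npz');p={k:(float(f[k]) if f[k].ndim==0 else f[k]) for k in f if k not in('im','d')}
im=f['im'];g=cv2.cvtColor(im,cv2.COLOR_RGB2GRAY)
def blob(x,y,r,th):
    m=np.zeros_like(g);m[y-r:y+r,x-r:x+r]=(g[y-r:y+r,x-r:x+r]<th)*255
    n,l,s,c=cv2.connectedComponentsWithStats(m);k=l[y,x];return c[k],s[k]
c,s=blob(377,113,22,90);H=onplane(p,[c],.0706)[0];print(c,s,H)
m,_=blob(379,174,12,110);print(_);V=onplane(p,[m],.0711)[0]
v=V-H;a=np.arctan2(-v[1],-v[0]);T=np.array([.5782,-.1017])-V[:2];print(V,np.hypot(*v[:2]),'dir',a,'sel',np.arctan2(-T[1],-T[0])-a,np.hypot(*T))
E
```

```text
[377.6630094  113.90125392] [362  99  32  31 638] [ 0.64660981 -0.07717419  0.0706    ]
[367 162  24  24 491]
[ 0.60281444 -0.08501662  0.0711    ] 0.044492001247018916 dir 0.17719175059367634 sel 0.41847109517459113 0.029735596230546408
```

```bash
cat >>h.py <<'E'
Z=.253
def gp(b,z=Z): return [*(HUB+.15*ut(b)[0]),z]
def step(b,f0,v=.08,mf=12):
    r=ctrl.move_straight(gp(b),v,orientation=down(b),max_force=mf);o=ctrl.get_obs();F=(o['contact_force']-f0)[:2]
    u,t=ut(b);e=o['eef_pos'][:2]-HUB;print(f"{b:.2f} {int(r)} act {np.arctan2(-e[1],-e[0]):.3f} Ft {-F@t:.2f} Fr {F@u:.2f} t {o['time']:.1f}");return r,-F@t
E
python3 - <<'E'
from h import *
b=.177
ctrl.move_gripper(.045,20)
ctrl.move_pose(gp(b,.34),down(b))
ctrl.move_straight(gp(b),.15)
ctrl.move_gripper(.032,20)
o=ctrl.get_obs();f0=o['contact_force'];np.save('f0.npy',f0);print(o['grip_width'],o['time'],f0)
for b in np.arange(.25,.69,.1): 
    r,_=step(b,f0)
    if r:break
E
```

```text
0.03187623573486797 8.8 [ 0.46739778 -0.24712527 -1.00879709]
0.25 0 act 0.249 Ft 4.43 Fr 0.92 t 9.1
0.35 0 act 0.348 Ft 5.29 Fr -1.99 t 9.4
0.45 0 act 0.448 Ft 5.09 Fr -2.61 t 9.8
0.55 0 act 0.547 Ft 7.10 Fr -3.08 t 10.1
0.65 0 act 0.647 Ft 4.99 Fr -2.56 t 10.4
```

```bash
cat >>h.py <<'E'
def meas(b,f0,n=5):
    u,t=ut(b);F=[]
    for _ in range(n): ctrl.hold(.04);F.append((ctrl.get_obs()['contact_force']-f0)[:2])
    F=np.array(F);return -(F@t).mean(),(F@t).std()
E
python3 - <<'E'
from h import *
f0=np.load('f0.npy')
for b in (.4,.1,-.2,-.4,-.44,-.48,-.52,-.56):
    r,F=step(b,f0,.15,8)
    if r and b<-.39: break
b=-.25
for b in (-.2,0,.1,.2,.3,.4,.5,.6,.68):
    r,F=step(b,f0,.1); print('   ',meas(b,f0))
    if r: break
E
```

```text
0.40 1 act 0.557 Ft -0.55 Fr 1.03 t 10.6
0.10 0 act 0.105 Ft -0.01 Fr 0.12 t 11.2
-0.20 1 act 0.026 Ft -0.26 Fr 0.21 t 11.5
-0.40 0 act -0.394 Ft 0.18 Fr 0.98 t 12.0
-0.44 0 act -0.435 Ft -0.42 Fr 1.65 t 12.3
-0.48 0 act -0.478 Ft -0.43 Fr 0.57 t 12.5
-0.52 0 act -0.514 Ft -6.78 Fr -1.37 t 12.8
-0.56 0 act -0.529 Ft -52.92 Fr -10.62 t 13.0
-0.20 1 act -0.516 Ft -0.51 Fr 0.56 t 13.2
    (np.float64(-0.656938782176685), np.float64(1.027847544144391))
```

```bash
python3 - <<'E'
from h import *
f0=np.load('f0.npy')
for b in (-.2,0,.1,.2,.3,.4,.5,.6,.69):
    r,F=step(b,f0,.1,25); print('   ',meas(b,f0))
    if r: break
E
```

```text
-0.20 0 act -0.201 Ft -0.16 Fr 0.55 t 14.1
    (np.float64(0.13753769706795835), np.float64(0.37015973355771903))
0.00 0 act -0.002 Ft 5.41 Fr -1.12 t 14.7
    (np.float64(4.95235387366993), np.float64(0.4433653218058907))
0.10 0 act 0.098 Ft 4.44 Fr -3.46 t 15.2
    (np.float64(4.599184575757042), np.float64(0.30346755400200115))
0.20 0 act 0.198 Ft 4.22 Fr -3.37 t 15.8
    (np.float64(4.264462837147311), np.float64(0.31553199937622994))
0.30 0 act 0.298 Ft 4.92 Fr -3.23 t 16.3
    (np.float64(5.014729333602737), np.float64(0.37547248742639366))
0.40 0 act 0.398 Ft 4.66 Fr -2.30 t 16.8
    (np.float64(5.067676437237051), np.float64(0.3789627368363395))
0.50 0 act 0.498 Ft 5.71 Fr -2.93 t 17.3
    (np.float64(5.140264756561859), np.float64(0.3719891153284753))
0.60 0 act 0.597 Ft 5.85 Fr -2.83 t 17.8
    (np.float64(5.493340451900369), np.float64(0.43773406559936423))
0.69 0 act 0.686 Ft 6.85 Fr -3.49 t 18.3
    (np.float64(6.034457677594676), np.float64(0.2745470298792817))
```

```bash
python3 - <<'E'
from h import *
f0=np.load('f0.npy')
for b in (.3,-.1,-.46): step(b,f0,.2,25)
print(meas(-.46,f0))
for b in (-.2,-.1,0,.1,.2,.3,.35,.4,.45,.5,.55,.6,.65,.69):
    r,F=step(b,f0,.1,25); m=meas(b,f0);print('   ',m)
    if r or m[0]>8.6: break
E
```

```text
0.30 0 act 0.300 Ft 6.76 Fr 1.28 t 19.0
-0.10 0 act -0.096 Ft 0.72 Fr 0.93 t 19.6
-0.46 0 act -0.456 Ft -0.95 Fr 0.14 t 20.1
(np.float64(-0.269029433518627), np.float64(0.4999660120027814))
-0.20 0 act -0.199 Ft 7.10 Fr -4.26 t 20.9
    (np.float64(7.692459471134663), np.float64(0.5033554054015688))
-0.10 0 act -0.099 Ft 7.48 Fr -3.75 t 21.4
    (np.float64(8.108908610863775), np.float64(0.4847288561501998))
0.00 0 act 0.001 Ft 8.50 Fr -5.50 t 21.9
    (np.float64(8.46275698257745), np.float64(0.4139293472056402))
0.10 0 act 0.100 Ft 9.41 Fr -6.88 t 22.4
    (np.float64(9.218608061678133), np.float64(0.8247470182509841))
```

The force climbs as it should. I'll cross-check the load with the pad spring compression, by looking at the jaw from the same pose as w1.

```bash
python3 - <<'E'
from h import *
f0=np.load('f0.npy')
step(.075,f0,.1,25)
ctrl.move_gripper(.045)
ctrl.move_straight(gp(.075,.33),.25)
ctrl.move_pose([.60,-.07,.40],down(0))
p,im,d=snap('w3');print(ctrl.get_obs()['time'])
a=cv2.imread('pics/w1.png')[30:190,190:430];b=cv2.imread('pics/w3.png')[30:190,190:430]
r=lambda x:cv2.resize(x,(450*1,300),interpolation=cv2.INTER_CUBIC)
cv2.imwrite('pics/cmp.png',np.vstack([r(a),r(b)]))
E
```

```text
0.07 0 act 0.072 Ft 11.12 Fr -4.78 t 22.9
24.2083
```

View pics/cmp.png

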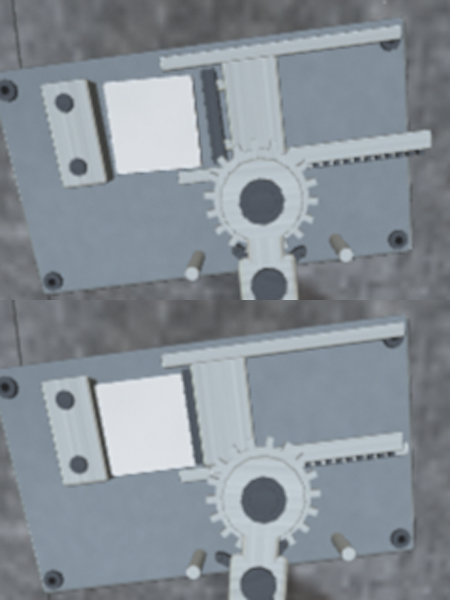

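The top crop (before) has a wide dark gap between pad and jaw block. The bottom crop (now) shows the coupon against the stop block and the gap squeezed. I'll quantify it with profiles along the clamp's y.

```bash
python3 - <<'E'
from h import *
yaw=.118;ex=np.array([np.cos(yaw),np.sin(yaw)]);ey=np.array([-np.sin(yaw),np.cos(yaw)])
s=np.arange(-.06,.10,.0005)
K=lambda p:np.array([[p['fx'],0,p['cx']],[0,p['fy'],p['cy']],[0,0,1.]])
prof={}
for n in('w1','w3'):
    f=np.load(n+'.npz');p={k:(float(f[k]) if f[k].ndim==0 else f[k]) for k in f if k not in('im','d')}
    g=cv2.cvtColor(f['im'],cv2.COLOR_RGB2GRAY).astype(np.float32);Rm=rot(p['rotation'])
    def samp(x,z,y,img):
        W=np.c_[HUB+np.multiply.outer(np.ones_like(y),ex*x)+np.multiply.outer(y,ey),np.full(len(y),z)]
        uv=cv2.projectPoints(W,cv2.Rodrigues(Rm.T)[0],-Rm.T@p['position'],K(p),p['dist_coeffs'])[0].reshape(-1,2).astype(np.float32)
        return cv2.remap(img,uv[:,0].reshape(1,-1),uv[:,1].reshape(1,-1),cv2.INTER_LINEAR)[0]
    P=np.mean([samp(x,.028,s,g) for x in np.arange(.046,.058,.002)],0);prof[n]=P
    zc=[]
    uvs=None
    dg=np.gradient(cv2.GaussianBlur(P.reshape(1,-1),(1,1),0)[0])
    print(n);print('edges',[(round(s[i]*1e3,1),round(float(dg[i]),1)) for i in range(2,len(s)-2) if abs(dg[i])>2.5 and abs(dg[i])==max(abs(dg[i-2:i+3]))])
    print('gray',P[::4].astype(int))
    x=.052;D=samp(x,.028,s,f['d']);W=np.c_[HUB+x*ex+np.multiply.outer(s,ey),np.full(len(s),.028)]
    ax=Rm[:,2];print('z',[int(round(1e3*(p['position'][2]+(w-p['position'])[2]*dd/((w-p['position'])@ax)))) for w,dd in zip(W[::4],D[::4])])
E
```

```text
w1
edges [(np.float64(-16.0), 12.9), (np.float64(12.5), -11.1), (np.float64(16.5), -15.6), (np.float64(25.5), 11.6), (np.float64(31.0), 25.4), (np.float64(80.0), -17.4), (np.float64(83.5), -15.7), (np.float64(88.0), 24.1)]
gray [139 139 139 139 139 139 139 139 139 139 140 140 140 141 141 140 140 140
 140 140 140 133 162 185 182 189 184 184 183 184 183 182 182 185 181 179
 177 138 122  78  86  86  87 126 137 125 206 219 218 219 219 219 219 219
 219 219 219 219 218 218 218 217 217 217 217 217 217 217 217 218 184 133
  78  63 122 182 185 183 179 179]
z [12, 13, 12, 148, 12, 12, 12, 13, 13, 13, 13, 12, 12, 12, 12, 12, 12, 12, 12, 12, 12, 12, 35, 34, 34, 34, 34, 34, 34, 34, 34, 33, 34, 34, 35, 34, 34, 12, 17, 30, 31, 31, 29, 12, 13, 16, 22, 22, 23, 23, 22, 21, 22, 23, 21, 22, 23, 23, 23, 22, 23, 22, 22, 22, 22, 22, 22, 23, 23, 24, 15, 12, 19, 28, 34, 34, 34, 34, 34, 34]
w3
edges [(np.float64(2.0), 13.0), (np.float64(31.5), -22.5), (np.float64(36.5), 31.3), (np.float64(85.5), -33.5), (np.float64(88.0), 24.7)]
gray [142 142 142 142 142 142 142 142 142 142 143 143 143 144 144 143 143 143
 143 143 142 142 142 142 142 141 141 140 140 140 137 157 188 185 192 189
 188 186 187 187 186 185 188 185 183 184 114  85 111 214 222 222 222 222
 222 222 222 222 222 222 221 221 221 220 220 220 220 220 220 220 220 220
 209  88 126 186 189 187 183 181]
z [12, 14, 13, 13, 11, 13, 12, 12, 12, 12, 12, 12, 12, 12, 13, 13, 12, 13, 12, 13, 12, 13, 13, 12, 12, 13, 12, 12, 12, 12, 13, 34, 34, 34, 34, 33, 33, 35, 34, 35, 35, 34, 35, 33, 34, 34, 31, 30, 27, 22, 22, 22, 23, 22, 22, 315, 22, 128, 23, 22, 22, 23, 22, 22, 22, 21, 23, 23, 23, 22, 22, 21, 22, 29, 33, 33, 35, 34, 34, 35]
```

The coupon moved 5.6 mm to the block. The jaw travelled about 18 mm, of which about 11.7 mm was free, so the pad is compressed 6.2–7 mm. That corresponds to +5.2 to +5.8 N and agrees with the felt growth of about 4.7 N, so the coupon is clamped correctly. Next I swing the handle back to rest.

```bash
python3 - <<'E'
from h import *
f=np.load('w3.npz');p={k:(float(f[k]) if f[k].ndim==0 else f[k]) for k in f if k not in('im','d')};d=f['d']
yy,xx=np.mgrid[230:340,260:420];W=atdepth(p,np.c_[xx.ravel(),yy.ravel()],d[230:340,260:420].ravel())
m=(W[:,2]>.117)&(W[:,2]<.126)&(abs(np.hypot(*(W[:,:2]-HUB).T)-.15)<.02);G=W[m][:,:2];G=(G.max(0)+G.min(0))/2-HUB
b=np.arctan2(-G[1],-G[0]);print('handle',b,np.hypot(*G),m.sum())
assert abs(b-.06)<.06 and abs(np.hypot(*G)-.15)<.006
ctrl.move_gripper(.045,20)
ctrl.move_pose(gp(b,.33),down(b));ctrl.move_straight(gp(b),.15);ctrl.move_gripper(.032,20)
f0=ctrl.get_obs()['contact_force']
for c in (-.2,-.44,-.48,-.495,-.505,-.51,-.515,-.52,-.525):
    r,F=step(c,f0,.15,25)
    if c<-.47 and meas(c,f0,3)[0]<-5: break
print(meas(c,f0,3))
step(c+.02,f0,.1,40)
ctrl.move_gripper(.045);b=c+.02
ctrl.move_straight(gp(b,.34),.2)
ctrl.move_pose([.60,-.07,.40],down(0))
snap('w4');print(ctrl.get_obs()['time'])
E
```

```text
handle -0.0542853965592619 0.14982420625952791 326Traceback (most recent call last):
  File "<stdin>", line 6, in <module>
AssertionError
```

The handle settled at −0.054, at a radius of 0.1498, so the measurement is sound. The w3 image was taken after this settling, so the compression estimate still holds.

```bash
python3 - <<'E'
from h import *
b=-.054
ctrl.move_gripper(.045,20)
ctrl.move_pose(gp(b,.33),down(b));ctrl.move_straight(gp(b),.15);ctrl.move_gripper(.032,20)
f0=ctrl.get_obs()['contact_force']
for c in (-.2,-.44,-.48,-.495,-.505,-.51,-.515,-.52,-.525):
    r,F=step(c,f0,.15,25)
    if c<-.47 and meas(c,f0,3)[0]<-5: break
print(meas(c,f0,3))
step(c+.02,f0,.1,40)
ctrl.move_gripper(.045);b=c+.02
ctrl.move_straight(gp(b,.34),.2)
ctrl.move_pose([.60,-.07,.40],down(0))
p,im,d=snap('w4');print(ctrl.get_obs()['time'])
yy,xx=np.mgrid[0:400,0:640];W=atdepth(p,np.c_[xx.ravel(),yy.ravel()],d.ravel())
m=(W[:,2]>.117)&(W[:,2]<.126)&(abs(np.hypot(*(W[:,:2]-HUB).T)-.15)<.02);G=W[m][:,:2];G=(G.max(0)+G.min(0))/2-HUB
print('handle',np.arctan2(-G[1],-G[0]),np.hypot(*G),m.sum())
E
```

```text
-0.20 0 act -0.201 Ft 1.68 Fr 0.03 t 26.2
-0.44 0 act -0.437 Ft 0.53 Fr 0.21 t 26.6
-0.48 0 act -0.475 Ft 1.47 Fr 1.44 t 26.9
-0.49 0 act -0.494 Ft 0.62 Fr 0.68 t 27.3
-0.51 0 act -0.506 Ft 1.00 Fr -0.18 t 27.6
-0.51 0 act -0.510 Ft 0.91 Fr -0.21 t 28.0
-0.52 0 act -0.513 Ft -3.79 Fr -1.82 t 28.4
-0.52 0 act -0.515 Ft -9.62 Fr -2.67 t 28.8
(np.float64(-9.717312884099343), np.float64(0.1952025542173487))
-0.50 0 act -0.500 Ft 1.36 Fr 0.06 t 29.3
30.8Traceback (most recent call last):
  File "<stdin>", line 16, in <module>
    return umr_maximum(a, axis, None, out, keepdims, initial, where)
ValueError: zero-size array to reduction operation maximum which has no identity
```

View pics/w4.png

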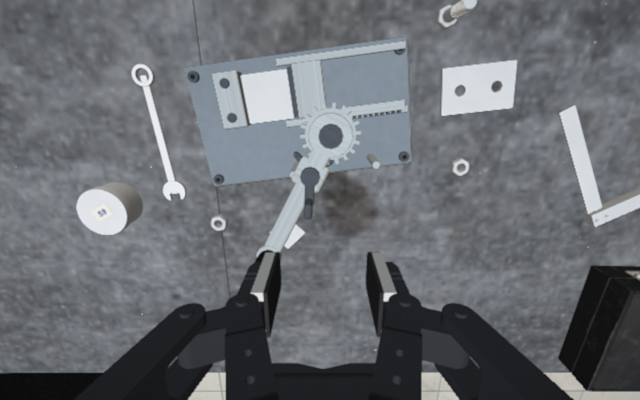

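The handle lies against its rest-stop post at (300,158) and the selector tab at (308,210) is still at the closing end. The coupon is against the block and the bystanders haven't moved. One last jaw check against w3, then I hand in.

```bash
python3 - <<'E'
from h import *
a,b=[cv2.cvtColor(np.load(n+'.npz')['im'],cv2.COLOR_RGB2GRAY).astype(np.float32) for n in('w3','w4')]
w=cv2.createHanningWindow((40,40),cv2.CV_32F)
for n,(x,y) in dict(jaw_edge=(290,58),bed=(175,50)).items():
    print(n,cv2.phaseCorrelate(a[y:y+40,x:x+40].copy(),b[y:y+40,x:x+40].copy(),w))
u=ctrl.hand_in();print(u)
E
```

```text
jaw_edge ((0.21818257478028613, 0.17940047224539057), 0.8297370648384095)
bed ((-0.006623823656486394, 0.17675178179896633), 0.9229620930552482)
the job is handed in; nothing more can be done
None
```

The job is handed in: the selector is set to close and the coupon is clamped against the stop block. The pull grew about 4.7 N as felt at the grip, and the pad compression puts it at 5.2–5.8 N. The handle is back at its rest stop and the robot is clear. In the last picture none of the bystanders in view had moved. At about 13 s, before the jaw was tight, I pushed the handle against its rest stop with about 53 N.

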